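# Run a reagent vial on the touch mixer with a light hand

## Task

Take the red-capped vial out of the crowded crate and press its foot gently onto the middle of the mixer's sprung black pad, upright, with about 6 N and never more than 12 N, keeping that up without a break for three seconds so that the mixer runs. Then stand the vial upright in the steel tray, setting it down rather than dropping it, and let go. Leave the other vials and the gel-card rack as they are.

Things in the scene. Friction and masses are not known exactly. Their poses are not given: they have to be found in the camera images.
- vial_red: the target: sealed amber glass reagent vial with a white label band and a red cap, upright in the crate in any of six places. 64 mm tall: body 30 mm diameter up to 43 mm, shoulder, then cap 23 mm diameter from 48 to 64 mm. 40 to 85 g. Origin at the centre of its underside, z up its axis.
- mixer: fixed lab mixer: white housing 120 (x) x 105 (y) x 50 mm, grey collar 68 mm across (to 58 mm), above it a flat round black rubber pad, 56 mm diameter, 12 mm thick, on an adjustable column: its top lies 86 to 112 mm above the work surface, a height that is not reported. The pad is sprung and sinks a few mm when pressed. Origin: centre of the housing's underside, right below the pad's centre; z up.
- crate: fixed blue open crate, 210 (x) x 170 (y) x 45 mm outside, walls and floor 5 mm. Six vials stand in it in two rows: the rows run along the crate's y axis, 80 mm apart (crate x = -40 and +40 mm), the vials in a row 46 mm apart. Fingers have room on both x sides of a vial, little on its y sides. Origin at the centre of its underside.
- tray: shallow open steel tray, fixed, 190 (x) x 170 (y) x 16 mm outside, walls and floor 4 mm. One used vial already stands in its far (+x) part. Origin at the centre of its underside.
- vial_yellow: neighbour in the crate: same vial as vial_red but with a yellow cap; leave it alone. Origin at the centre of its underside.
- vial_green: neighbour in the crate: same vial as vial_red but with a green cap; leave it alone. Origin at the centre of its underside.
- vial_white: neighbour in the crate: same vial as vial_red but with a white cap; leave it alone. Origin at the centre of its underside.
- vial_black: neighbour in the crate: same vial as vial_red but with a black cap; leave it alone. Origin at the centre of its underside.
- vial_blue: neighbour in the crate: same vial as vial_red but with a blue cap; leave it alone. Origin at the centre of its underside.
- vial_used: used vial standing in the tray at tray x = +35 to +60 mm: same vial as vial_red but with a white cap; leave it alone. Origin at the centre of its underside.
- card_rack: bystander: clear rack of gel cards with gold foil tops, 75 (x) x 184 (y) x 72 mm, standing loose beyond the mixer. Leave it alone. Origin at the centre of its underside.
Not all that is in view belongs to the job. Leave any blue or turquoise look-alike of the mixer alone.

How it is judged:
By the outcome, as a careful person would: the job done as asked, in the order asked, and still so for the second after the job is handed in, with the robot touching nothing.
It also fails if it takes over 58 s, if anything falls off the work surface, if the arm or the gripper's body presses on something with over 40 N, if the wrist force passes 120 N, or if a joint passes its speed limit or range.

## Robot

A 6-joint arm with a two-finger parallel gripper is mounted at the origin on the work surface. World frame = base frame: x ahead of the robot, y to its left, z up, the work surface at z = 0. Lengths are in m, angles in rad, forces in N, time in s.
With the tool pointing down it reaches from about 0.275 to 0.75 m from the base axis. Payload 10.2 kg.
Tool frame: the origin (TCP) lies between the finger pads; the fingertips stand 19 mm ahead of it and the grasp point (between the pads) is the TCP; z points along the fingers, y is the line along which they close (so a half turn about z gives the same grasp; the last joint's range is limited). The gripper opens to 88 mm and grips with 3 to 60 N. Pads are 18 mm wide; open, the fingers measure 123 mm over their backs; the gripper's body (75 mm by 187 mm) begins 45 mm behind the grasp point.
Start: joints at [-1.344, 0.313, 1.498, -0, 1.331, -0.223], TCP at [0.228, -0.473, 0.258] pointing down, gripper open.
Joint ranges: [-2.94, 2.94], [-0.97, 2.17], [0.19, 2.56], [-1.23, 4.37], [0.02, 3.11], [-2.88, 2.88]. Speed limits (rad/s): [2.39, 2.39, 3.01, 3.14, 3.14, 3.14].

## Interface

Orientations are given as a 3x3 rotation matrix whose columns are the frame's x, y, z axes.
In Python, from workcell import r, eoat, solver, snapshot, get_calibration gives the robot as it stands. The module is installed in compiled form; this text tells all that it offers. Calls block until the motion is done:
- r.move_pose(position, orientation): joint-space move of the TCP to a pose.
- r.servo_line(position, velocity=0.15, ori=None, max_force=None): straight line of the TCP; ori=None keeps the orientation; velocity is the mean speed in m/s. With max_force (N) it stops when the force on the tool has changed by that much, and returns True; else False.
- r.goto_joints(angles): joint-space move.
- eoat.command_gripper(opening, newtons=None): finger opening in m; newtons is the grip in N (None keeps the last); returns when the fingers have stopped.
- r.pause(seconds).
- solver.inverse_kinematics(position, orientation): joint angles nearest the present ones, or None.
- snapshot(name): name is "side" or "top" or "wrist"; returns the picture (420x560x3 uint8, red, green, blue); there is no depth.
- get_calibration(name): a dict with "K" (3x3 intrinsics, pixels), "extrinsics" (4x4, takes a point from world to camera coordinates); the wrist camera has in their place "T_tool_cam" (4x4, takes a point from camera to tool coordinates, whose origin is the TCP and whose axes are the flange's). Camera axes: x right, y down, z forward; pixel columns grow to the right and rows downward; lengths in m; the calibration is good to about 2 mm. A picture is of the moment at which its call begins: read the wrist's pose just before it. get_calibration takes no time and is no camera call.
A pose or a line that the arm cannot do raises r.PlanningError and nothing moves.
- r.hand_in(): hands the job in; it is judged then, once.
Readings, each from a call of its own:
- r.current_time(): time.
- r.current_q(): joint angles.
- r.current_joint_velocities(): joint speeds.
- r.current_joint_efforts(): joint torques, N m.
- r.current_ee_pos(): TCP position.
- r.current_eef_rot(): TCP orientation.
- r.current_force(): force on the tool from outside, world axes, zero at the start.
- r.current_torque(): the same for the moment, N m.
- r.current_finger_gap(): finger opening in m.
- r.current_gripper_force(): force on a finger pad.
Only numpy, scipy, OpenCV 4.12 (cv2) and the standard library are available. Lean on these libraries where they do the work, as an engineer would, in place of code of your own. Each camera call takes 0.05 s, during which the arm holds its last target. There are 200 camera calls.

## Working session

There is one attempt and no reset: what is moved stays moved. The work goes in short steps, each a Python script; the robot and the scene stay as the last script left them, time stands still between calls to the robot, and variables do not carry over. Pictures are saved under pics/ and viewed, at most 10 in all, crops included, and the job is handed in when it is done.

```bash
mkdir -p pics; python3 - <<'E'
from workcell import r,eoat,solver,snapshot,get_calibration
import cv2,numpy as np
for n in("top","side","wrist"):
    im=snapshot(n); cv2.imwrite(f"pics/{n}0.png",im[:,:,::-1])
    c=get_calibration(n); print(n,{k:np.round(v,3).tolist() if not isinstance(v,str) else v for k,v in c.items()})
print(r.current_eef_rot().round(3) if hasattr(r.current_eef_rot(),'round') else r.current_eef_rot(),r.current_time())
E
```

```text
top {'K': [[379.833, 0.0, 276.123], [0.0, 379.833, 207.861], [0.0, 0.0, 1.0]], 'extrinsics': [[0.003, -1.0, 0.016, -0.02], [-0.992, -0.005, -0.122, 0.485], [0.122, -0.015, -0.992, 0.75], [0.0, 0.0, 0.0, 1.0]]}
side {'K': [[525.893, 0.0, 279.095], [0.0, 525.893, 213.9], [0.0, 0.0, 1.0]], 'extrinsics': [[-0.904, -0.427, -0.025, 0.412], [-0.205, 0.485, -0.85, 0.123], [0.375, -0.763, -0.526, 0.979], [0.0, 0.0, 0.0, 1.0]]}
wrist {'K': [[306.153, 0.0, 281.525], [0.0, 306.153, 208.284], [0.0, 0.0, 1.0]], 'T_tool_cam': [[0.0, -0.955, -0.296, 0.076], [1.0, 0.0, -0.0, 0.0], [0.0, -0.296, 0.955, -0.127], [0.0, 0.0, 0.0, 1.0]]}
[[ 0.901  0.435 -0.   ]
 [ 0.435 -0.901  0.001]
 [ 0.    -0.001 -1.   ]] 0.15
```

View pics/top0.png

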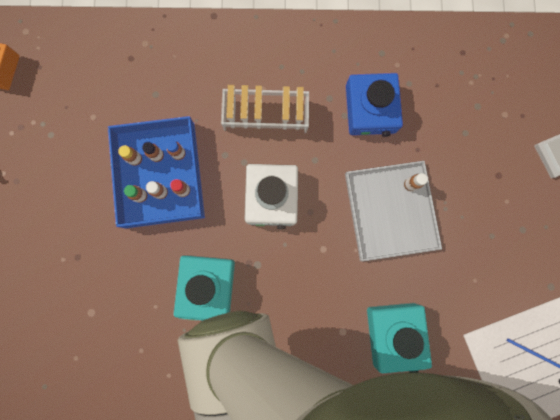

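View pics/side0.png

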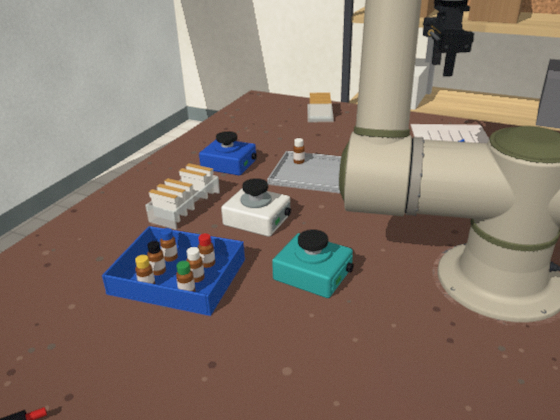

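Top view: crate on the left. Red-capped vial at (178,186), at the right end of the nearer row (green 130,191; white 153,188; red). White mixer with black pad at (272,190); tray at (393,211) with the used vial at (420,180).

Candidates for the vial: only one cap in the crate is red. The red thing at bottom left of the side view (38,413) is a pen on the floor.
Candidates for the mixer: (272,195) white; (374,103) blue; (204,289) and (400,338) turquoise. The white one fits, because the blue and turquoise ones are look-alikes.

Next I confirm both in a crop and measure.

```bash
cat > h.py <<'E'
from workcell import r,eoat,solver,snapshot,get_calibration
import cv2,numpy as np
def cam(n,T=None):
    c=get_calibration(n)
    if n=="wrist": M=T@np.array(c["T_tool_cam"])
    else: M=np.linalg.inv(c["extrinsics"])
    return np.array(c["K"]),M
def tool():
    T=np.eye(4);T[:3,:3]=r.current_eef_rot();T[:3,3]=r.current_ee_pos();return T
def ray(c,uv):
    K,M=c; return M[:3,3],M[:3,:3]@(np.linalg.inv(K)@[uv[0],uv[1],1])
def plane(c,uv,z):
    o,d=ray(c,uv); return o+d*(z-o[2])/d[2]
def tri(*obs):
    A=np.zeros((3,3));b=np.zeros(3)
    for c,uv in obs:
        o,d=ray(c,uv);d=d/np.linalg.norm(d);P=np.eye(3)-np.outer(d,d);A+=P;b+=P@o
    p=np.linalg.solve(A,b)
    return p
def proj(c,p):
    K,M=c; q=K@(np.linalg.inv(M)@np.append(p,1))[:3]; return q[:2]/q[2]
def hsv(im): return cv2.cvtColor(im,cv2.COLOR_RGB2HSV)
def blob(im,kind,box):
    """largest contour of a colour inside box u0,v0,u1,v1 -> contour"""
    H=hsv(im);R={"red":[((0,150,90),(6,255,255)),((172,150,90),(180,255,255))],"green":[((50,120,40),(80,255,255))],
      "yellow":[((22,150,120),(35,255,255))],"black":[((0,0,0),(180,255,50))],"grey":[((0,0,110),(180,60,255))]}[kind]
    m=sum(cv2.inRange(H,a,b) for a,b in R);k=np.zeros_like(m);u0,v0,u1,v1=box;k[v0:v1,u0:u1]=m[v0:v1,u0:u1]
    return max(cv2.findContours(k,cv2.RETR_EXTERNAL,cv2.CHAIN_APPROX_NONE)[0],key=cv2.contourArea)
def cen(c): m=cv2.moments(c);return np.array([m["m10"]/m["m00"],m["m01"]/m["m00"]])
E
python3 - <<'E'
from h import *
np.set_printoptions(precision=4,suppress=True)
t=cv2.imread("pics/top0.png")[:,:,::-1].copy();s=cv2.imread("pics/side0.png")[:,:,::-1].copy()
ct,cs=cam("top"),cam("side")
boxes={"red":((100,110,210,235),(100,225,250,310)),"green":((100,110,210,235),(100,225,250,310)),"yellow":((100,110,210,235),(100,225,250,310)),"black":((247,166,298,216),(235,175,280,208))}
for k,(a,b) in boxes.items():
    A,B=blob(t,k,a),blob(s,k,b)
    ua,ub=cen(A),cen(B);p=tri((ct,ua),(cs,ub))
    print(k,ua,ub,cv2.contourArea(A),cv2.contourArea(B),p,proj(ct,p)-ua,cv2.boundingRect(A),cv2.boundingRect(B))
A=blob(t,"grey",(340,155,450,270));R=cv2.minAreaRect(A);print(R)
for p in cv2.boxPoints(R): print(p,plane(ct,p,.016)[:2])
a=cv2.resize(t[110:240,100:310],None,fx=3.5,fy=3.5,interpolation=2);b=cv2.resize(s[170:310,100:300],None,fx=3,fy=3)
w=max(a.shape[1],b.shape[1]);
cv2.imwrite("pics/crop.png",cv2.resize(np.hstack([a,cv2.resize(b,(int(b.shape[1]*a.shape[0]/b.shape[0]),a.shape[0]))]),(800,265))[:,:,::-1])
E
```

```text
red [176.4898 185.0764] [204.2824 239.233 ] 89.5 108.0 [0.5264 0.1796 0.0631] [-0.3223 -0.6501] (171, 180, 12, 11) (199, 233, 12, 13)
green [129.3609 190.2633] [182.8117 267.2873] 78.5 123.0 [0.5146 0.2708 0.0639] [-0.1419 -0.2635] (124, 185, 12, 11) (177, 261, 13, 14)
yellow [128.3333 155.6667] [141.7831 261.0946] 0.5 114.5 [0.5904 0.281  0.0601] [-1.6837 -2.8648] (128, 154, 3, 3) (136, 255, 13, 13)Traceback (most recent call last):
  File "<stdin>", line 7, in <module>
  File "h.py", line 28, in blob
    return max(cv2.findContours(k,cv2.RETR_EXTERNAL,cv2.CHAIN_APPROX_NONE)[0],key=cv2.contourArea)
ValueError: max() iterable argument is empty
```

```bash
sed -i 's/(180,255,50))\]/(180,255,70))]/' h.py
python3 - <<'E'
from h import *
np.set_printoptions(precision=4,suppress=True)
t=cv2.imread("pics/top0.png")[:,:,::-1].copy();s=cv2.imread("pics/side0.png")[:,:,::-1].copy()
print(hsv(t)[190,255:292,2],hsv(s)[180:206,255,2])
a=cv2.resize(t[110:240,100:310],(420,260),interpolation=2);b=cv2.resize(s[170:310,100:300],(371,260))
cv2.imwrite("pics/crop.png",np.hstack([a,b])[:,:,::-1])
ct,cs=cam("top"),cam("side")
A=blob(t,"grey",(340,155,450,270));R=cv2.minAreaRect(A);print(R)
for p in cv2.boxPoints(R): print(p,plane(ct,p,.016)[:2])
A,B=blob(t,"black",(247,166,298,216)),blob(s,"black",(235,175,280,208))
print(cv2.fitEllipse(A),cv2.boundingRect(A),cv2.boundingRect(B))
ua,ub=cen(A),cen(B);p=tri((ct,ua),(cs,ub));print(ua,ub,p,proj(ct,p)-ua)
E
```

```text
[182 152 112  80  77  84  78  79  74  79  80  78  79  76  79  79  77  78
  79  81  82  77  78  78  78  79  79  74  76  80  82 103 128 148 167 170
 171] [ 31  37  40  38  38  37  36  34  34  34  36  37  31  30  34  26  85 120
 138 144 145 143 147 147 147 145]
((392.9709167480469, 210.33197021484375), (93.1914291381836, 83.84954833984375), 80.18070220947266)
[343.7138 171.5688] [ 0.5649 -0.1616]
[426.335 157.269] [ 0.5972 -0.3394]
[442.228  249.0952] [ 0.4021 -0.3637]
[359.6068 263.395 ] [ 0.3722 -0.1908]Traceback (most recent call last):
  File "<stdin>", line 10, in <module>
  File "h.py", line 28, in blob
    return max(cv2.findContours(k,cv2.RETR_EXTERNAL,cv2.CHAIN_APPROX_NONE)[0],key=cv2.contourArea)
ValueError: max() iterable argument is empty
```

View pics/crop.png

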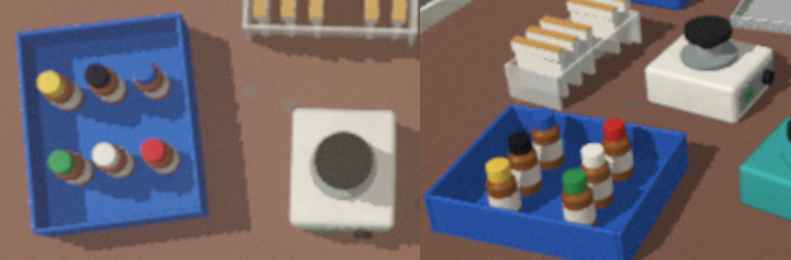

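The crop confirms red at the end of the nearer row and the white mixer. Next: wrist views over the mixer, then over the vial.

```bash
cat >> h.py <<'E'
a=np.arctan2(.128,.99)
def ori(yaw):
    c,s=np.cos(yaw),np.sin(yaw); return np.array([[-s,c,0],[c,s,0],[0,0,-1.]])
E
sed -i 's/(180,255,70))\]/(180,110,100))]/' h.py
python3 - <<'E'
from h import *
np.set_printoptions(precision=4,suppress=True)
t=cv2.imread("pics/top0.png")[:,:,::-1].copy()
ct,cs=cam("top"),cam("side")
A=blob(t,"black",(247,166,298,216));e=cv2.fitEllipse(A);print(e)
p=plane(ct,e[0],.1);print("pad",p)
for y in(a,a+np.pi,a-np.pi): print(solver.inverse_kinematics([.526,.18,.04],ori(y)),solver.inverse_kinematics([.45,-.27,.04],ori(y)))
Y=min((a,a+np.pi),key=lambda y:abs(solver.inverse_kinematics([.526,.18,.04],ori(y))[5]) if solver.inverse_kinematics([.526,.18,.04],ori(y)) is not None else 9)
print("yaw",Y);R=ori(Y)
off=R[:,0]*.12   # camera sits at +x tool looking toward TCP
r.move_pose([p[0],p[1],.26],R)
for i,q in enumerate(([p[0],p[1],.26],[p[0]+.0,p[1],.20])):
    if i: r.servo_line(q,velocity=.15)
    np.save(f"m{i}.npy",tool());im=snapshot("wrist");cv2.imwrite(f"pics/m{i}.png",im[:,:,::-1])
r.move_pose([.526,.18,.22],R)
for i in range(2):
    if i: r.servo_line([.526,.18,.16],velocity=.15)
    np.save(f"v{i}.npy",tool());im=snapshot("wrist");cv2.imwrite(f"pics/v{i}.png",im[:,:,::-1])
    try:
        B=blob(im,"red",(0,0,560,420));print(cen(B),cv2.boundingRect(B),cv2.contourArea(B))
    except ValueError: print("no red")
print(r.current_time(),r.current_force())
I=[cv2.resize(cv2.imread(f"pics/{n}.png"),(400,300)) for n in("m0","m1","v0","v1")]
cv2.imwrite("pics/quad.png",np.vstack([np.hstack(I[:2]),np.hstack(I[2:])]))
E
```

```text
((271.5876770019531, 190.1132354736328), (26.839033126831055, 27.63858985900879), 110.22596740722656)
pad [ 0.5098 -0.0085  0.1   ]
[ 0.119   0.6419  1.622  -0.      0.8777 -0.0096] [-0.7639  0.591   1.72   -0.      0.8306 -0.8925]
None [-0.7639  0.591   1.72   -0.      0.8306  2.2491]
None [-0.7639  0.591   1.72   -0.      0.8306  2.2491]
yaw 0.12857962150108546
[281.547  195.9898] (270, 184, 24, 25) 440.0
[281.0731 216.269 ] (266, 200, 31, 33) 709.5
4.1917 [0.7322 0.1784 1.2285]
```

View pics/quad.png

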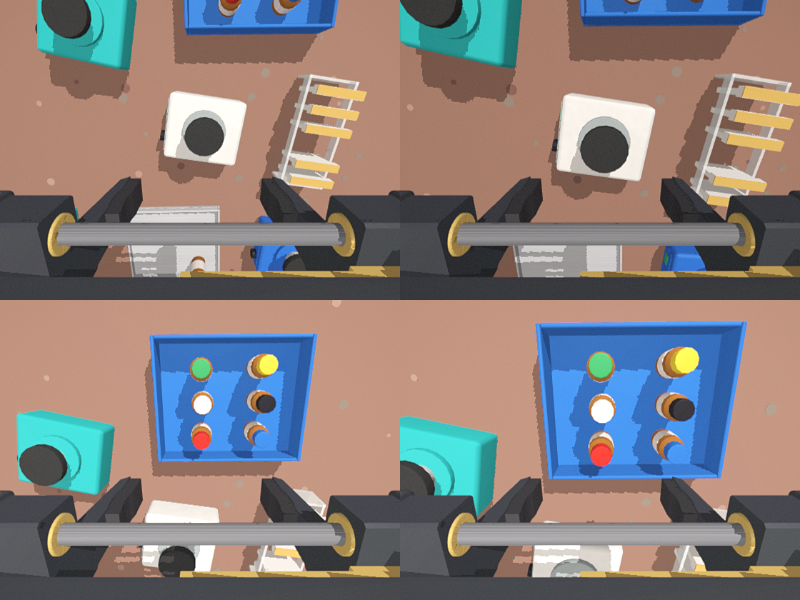

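Wrist views (quad): red cap at full-picture pixels (281,196) and (281,216), in line with its row, so the yaw is right. The pad is clearly seen in both mixer views. Now I triangulate.

```bash
python3 - <<'E'
from h import *
np.set_printoptions(precision=4,suppress=True)
L=lambda n:cv2.imread(f"pics/{n}.png")[:,:,::-1].copy()
W=lambda n:cam("wrist",np.load(n+".npy"))
ct,cs=cam("top"),cam("side");t,s=L("top0"),L("side0")
u=[(ct,cen(blob(t,"red",(100,110,210,235)))),(cs,cen(blob(s,"red",(100,225,250,310))))]+[(W(n),cen(blob(L(n),"red",(0,0,560,420)))) for n in("v0","v1")]
for k in ((0,1),(2,3),(1,2),(1,3),(0,1,2,3)): print("red",k,tri(*[u[i] for i in k]))
for x in u: print(plane(x[0],x[1],.062))
B=[blob(t,"black",(247,166,298,216))]+[blob(L(n),"black",b) for n,b in(("m0",(232,135,345,225)),("m1",(228,135,350,250)))]
# side: dark with V<60, upper rim
H=hsv(s)[:,:,2];m=np.zeros_like(H);m[175:200,235:280]=(H[175:200,235:280]<60)*255
Bs=max(cv2.findContours(m,0,1)[0],key=cv2.contourArea)
print([cv2.boundingRect(b) for b in B+[Bs]])
cc=[ct,W("m0"),W("m1"),cs];e=[cv2.fitEllipse(b)[0] for b in B]+[cen(Bs)];print(e)
for k in((1,2),(0,1,2),(0,3),(1,3),(2,3),(0,1,2,3)): print("pad",k,tri(*[(cc[i],e[i]) for i in k]))
for c,x in zip(cc,e): print(plane(c,x,.1))
# apparent side silhouette: width-> depth check
for i,n in((1,"m0"),(2,"m1")):
    el=cv2.fitEllipse(B[i]);print(el)
E
```

```text
red (0, 1) [0.5264 0.1796 0.0631]
red (2, 3) [0.526 0.18  0.064]
red (1, 2) [0.5265 0.1806 0.0642]
red (1, 3) [0.5265 0.1806 0.0643]
red (0, 1, 2, 3) [0.5262 0.1797 0.0632]
[0.5253 0.1792 0.062 ]
[0.5289 0.1784 0.062 ]
[0.5261 0.1795 0.062 ]
[0.5261 0.1793 0.062 ]
[(258, 177, 28, 28), (258, 164, 55, 54), (252, 176, 68, 66), (243, 179, 25, 17)]
[(271.5876770019531, 190.1132354736328), (285.4290771484375, 190.82069396972656), (285.7742614746094, 208.52792358398438), array([254.8664, 186.4696])]
pad (1, 2) [ 0.5134 -0.0075  0.0849]
pad (0, 1, 2) [ 0.5135 -0.0087  0.0801]
pad (0, 3) [ 0.5136 -0.008   0.0857]
pad (1, 3) [ 0.5139 -0.0067  0.0866]
pad (2, 3) [ 0.5138 -0.0066  0.0867]
pad (0, 1, 2, 3) [ 0.5135 -0.0075  0.0858]
[ 0.5098 -0.0085  0.1   ]
[ 0.5128 -0.0038  0.1   ]
[ 0.5126 -0.0028  0.1   ]
[0.5025 0.0151 0.1   ]
((285.4290771484375, 190.82069396972656), (52.78299331665039, 53.556156158447266), 78.67666625976562)
((285.7742614746094, 208.52792358398438), (64.7840805053711, 66.2923583984375), 81.37785339355469)
```

```bash
python3 - <<'E'
from h import *
np.set_printoptions(precision=4,suppress=True)
x,y=.5262,.1797
eoat.command_gripper(.062,25)
r.servo_line([x,y,.10],velocity=.1)
print("hit",r.servo_line([x,y,.038],velocity=.06,max_force=6),r.current_ee_pos())
eoat.command_gripper(.02,25)
print(r.current_finger_gap(),r.current_gripper_force(),r.current_force())
r.servo_line([x,y,.06],velocity=.04)
print(r.current_finger_gap(),r.current_gripper_force(),r.current_force())
r.servo_line([x,y,.175],velocity=.12)
print(r.current_finger_gap(),r.current_gripper_force(),r.current_force(),r.current_time())
P=[.5133,-.007,.175]
r.servo_line(P,velocity=.12); r.pause(.3)
print(r.current_ee_pos(),r.current_force(),r.current_time())
im=[snapshot("side"),snapshot("wrist")]
cv2.imwrite("pics/h.png",np.hstack([cv2.resize(im[0][60:270,150:400],(400,336)),cv2.resize(im[1],(400,336))])[:,:,::-1])
E
```

```text
hit False [0.5264 0.1797 0.0384]
0.029486153830263186 25.000145247322507 [-0.3612  0.2523  0.106 ]
0.029020934721595434 24.999911099730525 [-0.7102 -0.7452 -0.0453]
0.028870221388143883 24.999926499294816 [ 0.3297 -1.2309 -1.0536] 9.0833
[ 0.5133 -0.0068  0.175 ] [-0.5353 -0.2922 -0.8592] 11.0917
```

View pics/h.png

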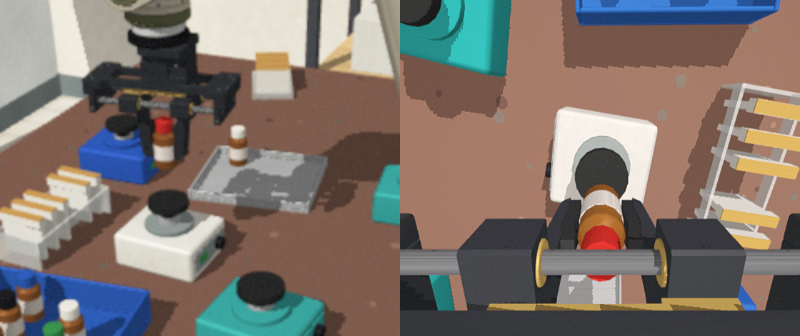

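The vial hangs upright in the fingers (side view), above the pad. Next I press it down under force control.

```bash
cat >> h.py <<'E'
def favg(n=8,dt=.02):
    f=[]
    for _ in range(n): r.pause(dt); f.append(r.current_force())
    return np.mean(f,0),np.std(f,0)
E
python3 - <<'E'
from h import *
np.set_printoptions(precision=4,suppress=True)
x,y=.5133,-.007
r.servo_line([x,y,.152],velocity=.08); r.pause(.2)
b,sd=favg(12);print("base",b,sd)
hit=r.servo_line([x,y,.112],velocity=.012,max_force=3)
z0=r.current_ee_pos()[2];print("hit",hit,z0,r.current_time())
if hit:
    z=z0; log=[];ts=None;t=r.current_time()
    f=favg(5)[0][2]-b[2];print("f0",f)
    while r.current_time()-t<9:
        if abs(f-6)>.6:
            z-=np.clip((6-f)*.0002,-.0004,.0004); r.servo_line([x,y,z],velocity=.006)
        f=favg(6)[0][2]-b[2];now=r.current_time();log.append((round(now-t,2),round(f,2),round(z,4),round(r.current_ee_pos()[2],4)))
        ts=(ts or now) if 4.5<f<8 else None
        if ts and now-ts>3.9: break
    print(log[::2]);print(r.current_force()-b,r.current_torque(),r.current_finger_gap(),r.current_time())
E
```

```text
base [-0.0382 -0.2408 -0.5114] [0.5266 0.5185 0.4045]
hit True 0.12229667983708489 14.2333
f0 3.7216995631643837
[(0.43, np.float64(4.39), np.float64(0.1219), np.float64(0.122)), (1.13, np.float64(5.91), np.float64(0.1214), np.float64(0.1214)), (1.33, np.float64(5.47), np.float64(0.1214), np.float64(0.1214)), (1.53, np.float64(5.72), np.float64(0.1214), np.float64(0.1214)), (1.73, np.float64(5.72), np.float64(0.1214), np.float64(0.1214)), (1.93, np.float64(5.2), np.float64(0.1214), np.float64(0.1214)), (2.38, np.float64(5.54), np.float64(0.1212), np.float64(0.1213)), (2.58, np.float64(6.23), np.float64(0.1212), np.float64(0.1213)), (2.78, np.float64(5.94), np.float64(0.1212), np.float64(0.1213)), (2.98, np.float64(5.62), np.float64(0.1212), np.float64(0.1213)), (3.18, np.float64(5.98), np.float64(0.1212), np.float64(0.1213)), (3.38, np.float64(5.67), np.float64(0.1212), np.float64(0.1213)), (3.58, np.float64(5.96), np.float64(0.1212), np.float64(0.1213)), (3.78, np.float64(5.49), np.float64(0.1212), np.float64(0.1213)), (3.98, np.float64(5.97), np.float64(0.1212), np.float64(0.1213)), (4.18, np.float64(6.32), np.float64(0.1212), np.float64(0.1213)), (4.38, np.float64(5.83), np.float64(0.1212), np.float64(0.1213)), (4.58, np.float64(5.68), np.float64(0.1212), np.float64(0.1213)), (4.78, np.float64(5.96), np.float64(0.1212), np.float64(0.1213))]
[-0.6669  0.1932  5.7774] [-0.0456 -0.0041  0.0077] 0.029079562766571827 19.0167
```

```bash
python3 - <<'E'
from h import *
im=[snapshot("side"),snapshot("top"),snapshot("wrist")]
print(r.current_time(),r.current_force())
cv2.imwrite("pics/p.png",np.hstack([cv2.resize(im[0][110:240,200:330],(400,400)),cv2.resize(im[2][100:420,120:440],(400,400))])[:,:,::-1])
E
```

```text
19.1667 [-1.09652438  0.35902525  5.22672107]
```

View pics/p.png

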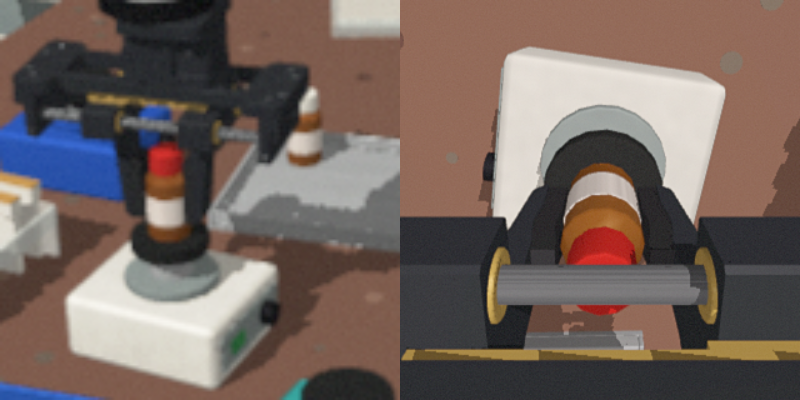

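The mixer's green lamp is lit, and the vial stands upright and centred on the pad. The press was held between 5.2 and 6.3 N for over 3.9 s. Now to the tray.

```bash
python3 - <<'E'
from h import *
np.set_printoptions(precision=4,suppress=True)
x,y=.449,-.2685
r.servo_line([.5133,-.007,.17],velocity=.06)
r.servo_line([x,y,.17],velocity=.12)
r.servo_line([x,y,.055],velocity=.08); r.pause(.2)
b=favg(10)[0]
hit=r.servo_line([x,y,.033],velocity=.01,max_force=2.5)
r.pause(.2);print(hit,r.current_ee_pos(),r.current_force()-b,r.current_time())
im=snapshot("side");cv2.imwrite("pics/s1.png",cv2.resize(im[100:260,240:400],(600,600))[:,:,::-1])
E
```

```text
True [ 0.449  -0.2685  0.037 ] [0.5656 0.804  6.3071] 26.275
```

View pics/s1.png

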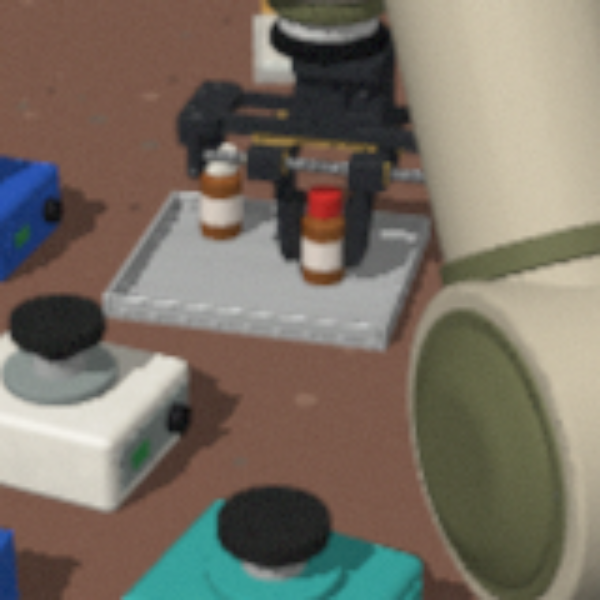

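The vial stands upright on the tray floor. Contact came at TCP z = 0.037, as expected. I release and retreat.

```bash
python3 - <<'E'
from h import *
x,y=.449,-.2685
eoat.command_gripper(.056); r.pause(.2)
r.servo_line([x,y,.15],velocity=.06)
r.servo_line([x-.08,y-.05,.25],velocity=.12)
print(r.current_time(),r.current_finger_gap(),r.current_force())
cv2.imwrite("pics/e.png",np.hstack([cv2.resize(snapshot("side")[80:320,100:420],(400,300)),cv2.resize(snapshot("top")[80:290,80:460],(400,300))])[:,:,::-1])
E
```

```text
30.425 0.05606514886998551 [-0.04268791 -0.47782384  0.47461356]
```

View pics/e.png

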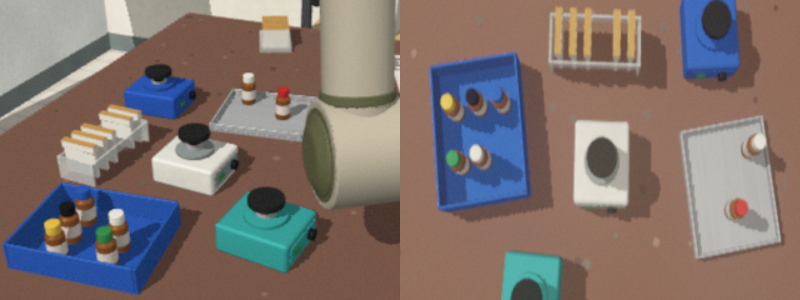

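The red vial stands upright in the tray, the other vials and the rack are undisturbed, and the gripper is clear.

```bash
python3 -c "
from workcell import r
print(r.hand_in())"
```

```text
the job is handed in; nothing more can be done
None
```

I handed the job in at about 30 s: the red vial was pressed upright on the mixer pad at about 6 N for over 3.9 s with its lamp lit, then set down and released upright in the tray; the last pictures show the other vials and the rack undisturbed.

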